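Nest the inspected hydraulic parts for shipping

TASK

Put each of the four accepted parts down into the foam nest that matches it: the yellow-capped and the green-capped solenoid in the round pockets with a floor of their cap's colour, the brass hexagonal union in the hexagonal pocket and the aluminium manifold block in the rectangular one, each sitting flat on its pocket's floor. The red-capped solenoid is a reject: leave it standing where it is. Keep all parts upright, never knocking or tipping one over.

Things in the scene. Friction and masses are not known exactly. Their poses are not given: they have to be found in the camera images.
- solenoid_yellow: solenoid valve with a yellow cap, standing upright: round charcoal body 42 mm in diameter and 42 mm high, a bright neck 35 mm across and 4 mm high, then the yellow cap 32 mm across and 16 mm high (62 mm in all), about 0.25 kg. Loose. Origin at the centre of its underside, z up. Grip it by the charcoal body. It belongs in the nest with the yellow floor.
- solenoid_green: solenoid valve with a green cap, standing upright: round charcoal body 42 mm in diameter and 42 mm high, a bright neck 35 mm across and 4 mm high, then the green cap 32 mm across and 16 mm high (62 mm in all), about 0.25 kg. Loose. Origin at the centre of its underside, z up. Grip it by the charcoal body. It belongs in the nest with the green floor.
- solenoid_red: solenoid valve with a red cap, standing upright: round charcoal body 42 mm in diameter and 42 mm high, a bright neck 35 mm across and 4 mm high, then the red cap 32 mm across and 16 mm high (62 mm in all), about 0.25 kg. Loose. Origin at the centre of its underside, z up. The reject: it stays where it stands.
- hex_union: brass hexagonal pipe union, standing upright: hexagon 40 mm across flats (46 mm across corners) and 40 mm high, with a round neck 28 mm across and 18 mm high on top (58 mm in all), about 0.3 kg. Loose. Origin at the centre of its underside, z up; its corners lie at 0, 60, 120... degrees from its x axis, its flats face 30, 90, 150... degrees (its y axis goes through a flat).
- manifold: plain aluminium manifold block with two dark ports on top, 64 (its x) x 40 (its y) x 42 mm high, about 0.29 kg. Loose. Origin at the centre of its underside, z up. Grip it across its 40 mm width (y).
- nest_yellow: fixed black foam shipping nest, 104 (its x) x 88 (its y) x 14 mm high, with a central pocket 8 mm deep: round, 58 mm in diameter; pocket floor 6 mm above the bench, with a yellow disc. Origin: centre of its underside, under the pocket's centre; z up. For the yellow-capped solenoid.
- nest_green: fixed black foam shipping nest, 104 (its x) x 88 (its y) x 14 mm high, with a central pocket 8 mm deep: round, 58 mm in diameter; pocket floor 6 mm above the bench, with a green disc. Origin: centre of its underside, under the pocket's centre; z up. For the green-capped solenoid.
- nest_hex: fixed black foam shipping nest, 104 (its x) x 88 (its y) x 14 mm high, with a central pocket 8 mm deep: a hexagon 56 mm across flats with corners at 0, 60, 120... degrees from the nest's x axis; pocket floor 6 mm above the bench, with a brass-coloured hexagon. Origin: centre of its underside, under the pocket's centre; z up. For the brass union, its corners in line with the pocket's.
- nest_manifold: fixed black foam shipping nest, 104 (its x) x 88 (its y) x 14 mm high, with a central pocket 8 mm deep: a rectangle 78 (x) x 54 (y) mm; pocket floor 6 mm above the bench, with an aluminium-grey rectangle. Origin: centre of its underside, under the pocket's centre; z up. For the manifold block, its long side along the nest's x axis, either way round.
Mind the look-alikes: they are no part of the job. Leave any orange, turquoise or white look-alike of the nest_hex alone.

How it is judged:
By the outcome, as a careful person would: the job done as asked, in the order asked, and still so for the second after the job is handed in, with the robot touching nothing.
It also fails if it takes over 115 s, if anything falls off the work surface, if the arm or the gripper's body presses on something with over 40 N, if the wrist force passes 120 N, or if a joint passes its speed limit or range.

ROBOT

A 7-joint arm with a two-finger parallel gripper is mounted at the origin on the work surface. World frame = base frame: x ahead of the robot, y to its left, z up, the work surface at z = 0. Lengths are in mm, angles in rad, forces in N, time in s.
With the tool pointing down it reaches from about 425 to 1025 mm from the base axis. Payload 9.4 kg.
Tool frame: the origin (TCP) lies at the very end of the fingers, on their centre line; the grasp point (between the pads) lies 19 mm behind it; z points along the fingers, y is the line along which they close (so a half turn about z gives the same grasp; the last joint's range is limited). The gripper opens to 93 mm and grips with 3 to 60 N. Pads are 15 mm wide; open, the fingers measure 128 mm over their backs; the gripper's body (75 mm by 188 mm) begins 65 mm behind the grasp point.
Start: joints at [-1.178, 0.599, -0.003, 1.599, 0.002, 0.943, -0.08], TCP at [328.217, 646.45, 218.618] pointing down, gripper open.
Joint ranges: [-2.57, 2.57], [-0.35, 1.97], [-1.29, 1.29], [0.11, 2.56], [-1.05, 4.19], [0.11, 1.86], [-2.63, 2.63]. Speed limits (rad/s): [2.22, 2.22, 3.01, 3.01, 3.14, 3.14, 3.14].

INTERFACE

Orientations are given as a 3x3 rotation matrix whose columns are the frame's x, y, z axes.
In Python, from rig import robot, read_camera, spot_in, silhouettes gives the robot as it stands.
- The arm moves only by the shell command python3 -m inch 'ROWS' [FORCE]. ROWS is JSON, a list of rows, each an object of numbers: "ax", "ay", "az": the turn, a rotation vector about the tool's x, y, z in units of 6 degrees (1.0 is 6 degrees); "x", "y", "z": the shift along the tool's x, y, z in units of 30 mm (1.0 is 30 mm); "grip": the finger opening in mm, from 0 to 93. In form: [{"ax": .., "ay": .., "az": .., "x": .., "y": .., "z": .., "grip": ..}, ...]. A call has 1 to 5 rows; each row is the pose to reach, as a shift and turn from the pose commanded when the call began, along the tool's axes at that moment; what a row does not reach only later rows make up. A row lasts 1/10 s, in which the tool goes at most 50 mm and 8.59 degrees, less where a joint would pass 70% of its speed; a pose out of reach is approached as far as the arm can. A call with a gripper value outside its range is refused whole. The fingers move at their own pace and stop on an object; FORCE is the grip in N (left out, the last holds). Time passes only in rows, so rows that repeat a pose let the fingers close. It gives the time, the measured TCP pose, the force, the opening and the grip force at its end, in the units of the state.
- robot.state(): the state, without advancing time (a new reading comes with each control period).
- read_camera(name): name is "scene" or "top" or "wrist"; returns a dict with "image" (420x560x3 uint8, blue, green, red), "fovy" (degrees; the focal length in pixels is half the picture's height over the tangent of half this angle, whatever the lens; pixels are square), "cx", "cy" (the principal point, pixels), "origin" and "attitude" of the camera in the world. Camera axes: x right, y up, looking along -z (the intrinsics and any distortion apply to the point x, -y, -z); pixel columns grow to the right and rows downward; lengths in mm; the calibration is good to about 2 mm. A picture is of the moment at which its call begins. There is no depth.
- robot.hand_in(): hands the job in; it is judged then, once.
Trained networks look in a picture, given as the dict that the camera call returned (one of the last four; its "shot" number tells which), for a name from the list of things; names that differ only in an ending like _2 or _b are one class to them, and where a whole thing is asked for, a point or a joint stands for the part that bears it (a point fixed in the world has none). Each returns a list of dicts, best first, with "p" (0 to 1); they miss things now and then, are a little off and sometimes report something else, mostly with a low value. They report only what shows in the picture. A call takes as long as a camera call. They do not tell look-alikes from the thing itself.
- spot_in(picture, query): "at" ([column, row] in pixels, amid what is visible of it).
- silhouettes(picture, query): "mask" (420x560 bool, what is visible of it) and "at" ([column, row] in pixels, amid what is visible of it).
The state is a dict: "time_s": time; "joints": joint angles; "dq": joint speeds; "effort": joint torques, N m; "position": TCP position; "tcp_rot": TCP orientation; "wrist_force": force on the tool from outside, world axes, zero at the start; "moment": the same for the moment, N m; "finger_gap": finger opening in mm; "grasp_force": force on a finger pad.
Only numpy, scipy, OpenCV 4.12 (cv2) and the standard library are available. Lean on these libraries where they do the work, as an engineer would, in place of code of your own. Each camera call takes 0.05 s, during which the arm holds its last target. There are 200 camera calls.

## Working session

There is one attempt and no reset: what is moved stays moved. The work goes in short steps, Python scripts to look and compute and a shell command to move; the robot and the scene stay as the last step left them, time stands still between calls to the robot, and variables do not carry over. Pictures are saved under pics/ and viewed, at most 14 in all, crops included, and the job is handed in when it is done.

```bash
ls; mkdir -p pics
python3 - <<'E'
from rig import robot, read_camera, spot_in, silhouettes
import cv2, numpy as np
np.set_printoptions(precision=3,suppress=True)
s=robot.state(); print(s['time_s'],s['position'],s['tcp_rot'],s['finger_gap'],s['wrist_force'])
for n in ['scene','top']:
    p=read_camera(n); cv2.imwrite(f'pics/{n}0.png',p['image'])
    print(n,{k:(np.array(v).round(3).tolist() if k!='shot' else v) for k,v in p.items() if k!='image'})
    for q in ['solenoid_yellow','solenoid_green','solenoid_red','hex_union','manifold','nest_yellow','nest_green','nest_hex','nest_manifold']:
        print(q,[(round(d['p'],2),np.round(d['at'],1).tolist()) for d in spot_in(p,q)][:5])
E
```

```text
pics
0.0 [327.973 646.027 217.758] [[-0.892  0.453 -0.001]
 [ 0.453  0.892 -0.001]
 [-0.    -0.002 -1.   ]] 92.92299341341378 [ 0.286 -0.038 -0.404]
scene {'fovy': 56.238, 'cx': 280.811, 'cy': 210.618, 'origin': [916.499, 342.31, 967.382], 'attitude': [[-0.504, -0.753, 0.423], [0.864, -0.432, 0.258], [-0.012, 0.496, 0.868]], 'shot': 1}
solenoid_yellow [(0.72, [369.8, 254.6])]
solenoid_green [(0.53, [166.2, 149.6])]
solenoid_red [(0.77, [313.1, 289.8])]
hex_union [(0.6, [197.6, 226.1])]
manifold [(0.79, [255.4, 211.0]), (0.4, [258.4, 270.7])]
nest_yellow [(0.92, [218.7, 175.7]), (0.7, [254.2, 210.6]), (0.43, [258.0, 270.7])]
nest_green [(0.69, [312.2, 225.4]), (0.68, [258.7, 271.5])]
nest_hex [(0.95, [311.6, 226.2]), (0.71, [284.3, 175.2]), (0.62, [416.0, 290.1]), (0.59, [377.0, 208.7]), (0.52, [315.5, 289.7])]
nest_manifold [(0.72, [138.9, 206.5])]
top {'fovy': 56.636, 'cx': 275.358, 'cy': 205.589, 'origin': [275.033, 57.216, 938.644], 'attitude': [[-0.022, 0.983, -0.182], [-1.0, -0.025, -0.015], [-0.02, 0.182, 0.983]], 'shot': 2}
solenoid_yellow [(0.55, [448.5, 195.1]), (0.46, [296.8, 186.0])]
solenoid_green [(0.71, [450.3, 195.7])]
solenoid_red [(0.81, [200.0, 141.7])]
hex_union [(0.68, [348.7, 136.6])]
manifold [(0.62, [296.5, 186.8])]
nest_yellow [(0.69, [373.8, 205.7]), (0.43, [301.1, 185.2])]
nest_green [(0.78, [263.5, 131.9])]
nest_hex [(0.96, [110.5, 291.8]), (0.91, [303.1, 249.3]), (0.89, [111.1, 199.4]), (0.83, [184.8, 267.6]), (0.68, [239.0, 205.5])]
nest_manifold [(0.91, [422.8, 126.9])]
```

View pics/scene0.png

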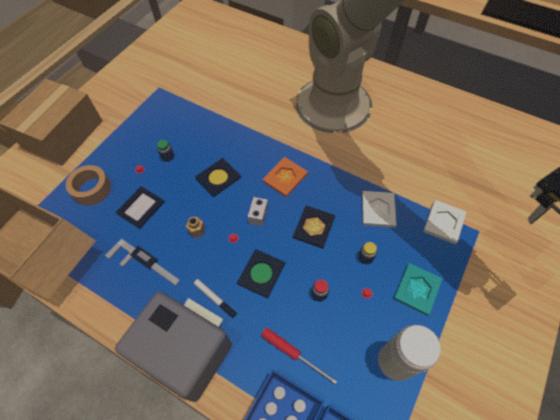

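View pics/top0.png

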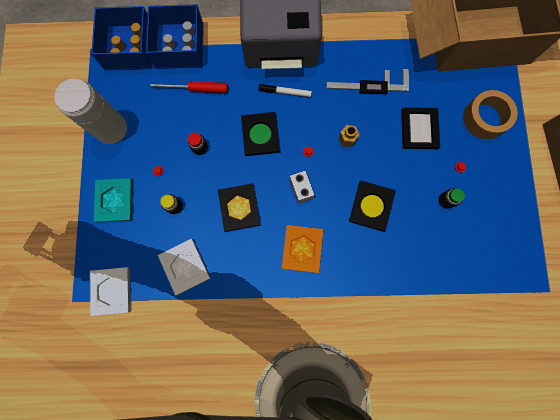

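The pictures agree with each other. In the top view:
- **Parts:** yellow solenoid (171,205), green (453,198), red reject (197,143), union (349,135), manifold (301,186).
- **Nests:** yellow (372,206), green (261,134), manifold (420,128).
- **nest_hex candidates:** black with brass floor (239,208), orange (303,249), turquoise (113,200), white (184,267) and white (110,291). Only (239,208) is black foam with a brass floor, so that is the one.

```bash
cat > h.py <<'E'
from rig import robot, read_camera, spot_in, silhouettes
import cv2, numpy as np
from scipy.optimize import minimize
np.set_printoptions(precision=2,suppress=True)
def circ(r,z,n=32):
    a=np.arange(n)*2*np.pi/n; return np.c_[r*np.cos(a),r*np.sin(a),0*a+z]
def box(a,b,h): return np.array([[i*a/2,j*b/2,z] for i in(-1,1) for j in(-1,1) for z in(0,h)])
SOL=[np.r_[circ(21,0),circ(21,42)],np.r_[circ(17.5,42),circ(17.5,46)],np.r_[circ(16,46),circ(16,62)]]
hexa=[np.r_[circ(23.1,0,6),circ(23.1,40,6)],np.r_[circ(14,40),circ(14,58)]]
MOD={'solenoid':SOL,'hex_union':hexa,'manifold':[box(64,40,42)],'nest':[box(104,88,14)]}
def proj(p,P):
    f=p['image'].shape[0]/2/np.tan(np.radians(p['fovy'])/2)
    c=(P-np.array(p['origin']))@np.array(p['attitude'])
    return np.c_[p['cx']+f*c[:,0]/-c[:,2], p['cy']-f*c[:,1]/-c[:,2]]
def plane(p,uv,z):
    f=p['image'].shape[0]/2/np.tan(np.radians(p['fovy'])/2)
    d=np.array(p['attitude'])@np.array([(uv[0]-p['cx'])/f,-(uv[1]-p['cy'])/f,-1])
    o=np.array(p['origin']); return (o+d*(z-o[2])/d[2])[:2]
def raster(p,model,q,z0,roi,S=4):
    u0,v0,w,h=roi; m=np.zeros((h*S,w*S),np.uint8)
    c,s=np.cos(q[2]),np.sin(q[2]); R=np.array([[c,-s,0],[s,c,0],[0,0,1]])
    for part in model:
        uv=proj(p,part@R.T+[q[0],q[1],z0])
        uv=(uv+.5-[u0,v0])*S-.5
        cv2.fillConvexPoly(m,cv2.convexHull((uv*16).round().astype(np.int32)),1,shift=4)
    return cv2.resize(m.astype(np.float32),(w,h),interpolation=cv2.INTER_AREA)
def fit(p,mask,model,q0,z0=0,free_yaw=True):
    ys,xs=np.nonzero(mask); u0,v0=max(xs.min()-12,0),max(ys.min()-12,0)
    roi=(u0,v0,min(xs.max()+12,559)-u0,min(ys.max()+12,419)-v0)
    M=mask[v0:v0+roi[3],u0:u0+roi[2]].astype(np.float32)
    cost=lambda q:1-np.minimum(M,r:=raster(p,model,[q[0],q[1],q[2] if free_yaw else 0],z0,roi)).sum()/np.maximum(M,r).sum()
    best=None
    for y in (np.arange(0,np.pi,np.pi/8) if free_yaw and q0[2] is None else [q0[2] or 0]):
        sim=np.array([[0,0,0],[10,0,0],[0,10,0],[0,0,.25]])+[q0[0],q0[1],y]
        r=minimize(cost,sim[0],method='Nelder-Mead',options=dict(initial_simplex=sim,xatol=.02,fatol=1e-5,maxiter=250))
        if best is None or r.fun<best.fun: best=r
    return best.x,1-best.fun
def mask_near(p,name,at,tol=25):
    c=[d for d in silhouettes(p,name) if np.hypot(*(np.array(d['at'])-at))<tol]
    return (np.array(c[0]['mask']),c[0]['p']) if c else (None,0)
def model(n): return MOD['solenoid' if n[:3]=='sol' else 'nest' if n[:4]=='nest' else n]
def measure(p,name,xy0,yaw0=None,tol=25):
    at=proj(p,np.array([[xy0[0],xy0[1],20 if name[:4]!='nest' else 10]]))[0]
    m,pr=mask_near(p,name,at,tol)
    if m is None: return None
    sol=name[:3]=='sol'
    q,i=fit(p,m,model(name),[*xy0,yaw0],0,not sol); 
    return q[:2],(0 if sol else np.degrees(q[2])),round(i,3),round(pr,2)
def go(x,y,yaw,z):
    "rows' units from the current pose to TCP x,y,z; yaw = world direction (deg) of the closing axis"
    s=robot.state(); R=np.array(s['tcp_rot']); d=R.T@(np.array([x,y,z])-s['position'])/30
    cur=np.degrees(np.arctan2(R[1,1],R[0,1])); t=(yaw-cur+90)%180-90
    print('xyz units',d,'az (tool z down)',-t/6,'alt',-(t-np.sign(t)*180)/6,'q7',s['joints'][6])
E
cat > m0.py <<'E'
from h import *
t=read_camera('top'); s=read_camera('scene')
G={'solenoid_yellow':(171,205),'solenoid_green':(453,198),'solenoid_red':(197,143),'hex_union':(349,135),'manifold':(301,186),
'nest_yellow':(372,206),'nest_green':(261,134),'nest_hex':(239,208),'nest_manifold':(420,128)}
for n,uv in G.items():
    xy=plane(t,uv,10 if n[:4]=='nest' else 30)
    print(n,xy)
    for c,p in(('top',t),('scene',s)): print('   ',c,measure(p,n,xy))
E
python3 m0.py
```

```text
solenoid_yellow [451.57 320.36]
    top (array([456.14, 321.29]), 0, np.float64(0.943), 0.68)
    scene (array([453.37, 318.98]), 0, np.float64(0.949), 0.75)
solenoid_green [ 451.04 -347.8 ]
    top (array([ 452.74, -345.16]), 0, np.float64(0.938), 0.69)
    scene (array([ 452.01, -348.92]), 0, np.float64(0.893), 0.72)
solenoid_red [604.88 260.35]
    top (array([605.93, 260.52]), 0, np.float64(0.942), 0.7)
    scene None
hex_union [ 614.46 -112.37]
    top (array([ 616.36, -112.43]), np.float64(22.238880410709687), np.float64(0.936), 0.65)
    scene (array([ 616.43, -113.77]), np.float64(83.4462919918677), np.float64(0.919), 0.58)
manifold [489.72   9.16]
    top (array([490.52,   7.94]), np.float64(199.02304610916082), np.float64(0.923), 0.76)
    scene (array([487.04,   4.78]), np.float64(19.265044365984686), np.float64(0.869), 0.71)
nest_yellow [ 440.36 -161.16]
    top (array([ 442.23, -162.06]), np.float64(162.15005792828543), np.float64(0.969), 0.67)
    scene (array([ 441.11, -165.33]), np.float64(161.48091294638047), np.float64(0.957), 0.97)
nest_green [631.12 103.81]
    top (array([633.78, 105.74]), np.float64(5.655722365611782), np.float64(0.951), 0.76)
    scene (array([632.94, 104.03]), np.float64(4.504852428923186), np.float64(0.967), 0.62)
nest_hex [443.75 160.14]
    top (array([445.89, 160.36]), np.float64(9.016506332520326), np.float64(0.935), 0.63)
    scene (array([446.1, 159. ]), np.float64(9.131813659536318), np.float64(0.971), 0.57)
nest_manifold [ 635.05 -293.71]
    top (array([ 637.66, -295.65]), np.float64(177.35863212243981), np.float64(0.968), 0.79)
    scene (array([ 637.47, -298.61]), np.float64(176.8841333453421), np.float64(0.967), 0.74)
```

```bash
python3 -m inch '[{"x":-1,"y":-0.9,"z":0},{"x":-2.2,"y":-2,"z":0},{"x":-3.4,"y":-3,"z":0.2},{"x":-4.4,"y":-4,"z":0.4},{"x":-5,"y":-4.5,"z":0.6}]' && python3 -m inch '[{"x":-1.1,"y":-1,"z":0.4},{"x":-2.2,"y":-2,"z":0.8},{"x":-3.1,"y":-2.8,"z":1.2},{"x":-3.6,"y":-3.2,"z":1.4},{"x":-3.68,"y":-3.28,"z":1.67}]'
python3 - <<'E'
from h import *
w=read_camera('wrist'); t=read_camera('top')
c=t['image'][150:320,70:330]; cv2.imwrite('pics/c1.png',np.vstack([cv2.resize(c,(560,366),interpolation=cv2.INTER_CUBIC)]))
cv2.imwrite('pics/w1.png',w['image'])
print(w['fovy'],np.array(w['origin']),np.array(w['attitude']))
print(measure(w,'solenoid_yellow',[454,320],tol=80))
go(454.5,320,63,130)
E
```

```text
68.13330589230684 [261.57 679.81 384.93] [[ 0.45 -0.86 -0.24]
 [ 0.89  0.44  0.12]
 [ 0.   -0.27  0.96]]
None
xyz units [-8.68 -7.8   2.95] az (tool z down) 0.0138551213716435 alt -29.986144878628355 q7 -0.07978814982984149invalid input at $[0]: expected keys ax, ay, az, x, y, z, grip
```

View pics/w1.png

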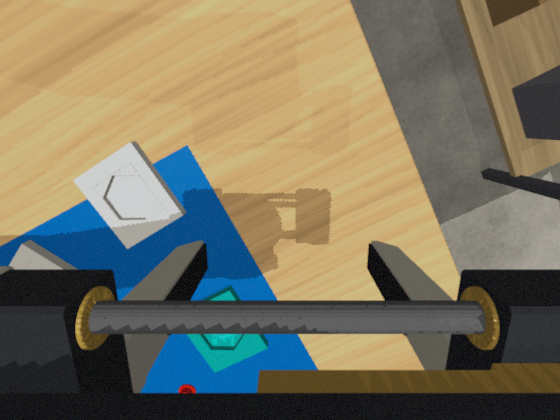

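View pics/c1.png

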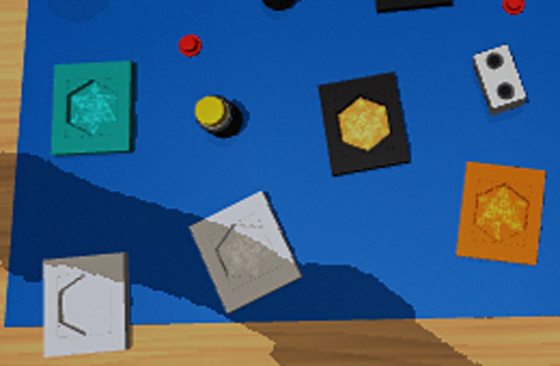

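The crop confirms it: the only black nest with a brass hexagon is at top (239,208). The orange, turquoise and two white ones are look-alikes. Every row has to list all the keys, so I'll retype the move.

```bash
python3 -m inch '[{"ax":0,"ay":0,"az":0,"x":-1,"y":-0.9,"z":0,"grip":93},{"ax":0,"ay":0,"az":0,"x":-2.2,"y":-2,"z":0,"grip":93},{"ax":0,"ay":0,"az":0,"x":-3.4,"y":-3,"z":0.2,"grip":93},{"ax":0,"ay":0,"az":0,"x":-4.4,"y":-4,"z":0.4,"grip":93},{"ax":0,"ay":0,"az":0,"x":-5,"y":-4.5,"z":0.6,"grip":93}]' 30 && python3 -m inch '[{"ax":0,"ay":0,"az":0,"x":-1.1,"y":-1,"z":0.4,"grip":93},{"ax":0,"ay":0,"az":0,"x":-2.2,"y":-2,"z":0.8,"grip":93},{"ax":0,"ay":0,"az":0,"x":-3.1,"y":-2.8,"z":1.2,"grip":93},{"ax":0,"ay":0,"az":0,"x":-3.6,"y":-3.2,"z":1.4,"grip":93},{"ax":0,"ay":0,"az":0,"x":-3.68,"y":-3.28,"z":1.67,"grip":93}]'
python3 - <<'E'
from h import *
w=read_camera('wrist')
cv2.imwrite('pics/w2.png',w['image'])
print(measure(w,'solenoid_yellow',[454,320],tol=150))
print(proj(w,np.array([[454,320,30.],[454,320,62]])))
go(454.5,320,63,13)
E
```

```text
time_s: 2.65
position: [402.3, 454.2, 200.8]
tcp_rot: [[-0.89, 0.455, 0.001], [0.455, 0.89, -0.001], [-0.001, -0.001, -1.0]]
wrist_force: [0.3, 0.6, -0.2]
finger_gap: 93.3
grasp_force: 0.0
time_s: 3.15
position: [456.2, 317.8, 150.5]
tcp_rot: [[-0.89, 0.456, 0.001], [0.456, 0.89, -0.001], [-0.001, -0.0, -1.0]]
wrist_force: [0.8, 1.5, 0.5]
finger_gap: 92.8
grasp_force: 0.0
(array([453.25, 323.03]), 0, np.float64(0.904), 0.88)
[[288.27 201.12]
 [288.44 210.23]]
xyz units [-0.   -0.01  4.56] az (tool z down) 0.0051734021762541715 alt -29.994826597823746 q7 0.37028877297029256
```

View pics/w2.png

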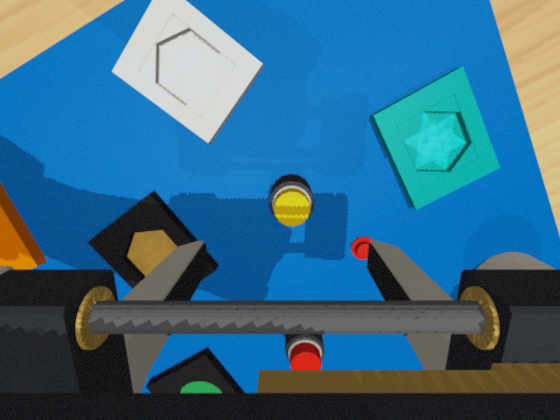

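Wrist view: the yellow solenoid is at (292,200), centred between the fingers, with clear space on both sides. I'll descend and grip.

```bash
python3 -m inch '[{"ax":0,"ay":0,"az":0,"x":0,"y":0.03,"z":1.2,"grip":93},{"ax":0,"ay":0,"az":0,"x":0,"y":0.03,"z":2.5,"grip":93},{"ax":0,"ay":0,"az":0,"x":0,"y":0.03,"z":3.6,"grip":93},{"ax":0,"ay":0,"az":0,"x":0,"y":0.03,"z":4.3,"grip":93},{"ax":0,"ay":0,"az":0,"x":0,"y":0.03,"z":4.55,"grip":93}]' && python3 -m inch '[{"ax":0,"ay":0,"az":0,"x":0,"y":0,"z":0,"grip":60},{"ax":0,"ay":0,"az":0,"x":0,"y":0,"z":0,"grip":48},{"ax":0,"ay":0,"az":0,"x":0,"y":0,"z":0,"grip":38},{"ax":0,"ay":0,"az":0,"x":0,"y":0,"z":0,"grip":36},{"ax":0,"ay":0,"az":0,"x":0,"y":0,"z":0,"grip":36}]' 30
```

```text
time_s: 3.75
position: [453.6, 322.8, 12.1]
tcp_rot: [[-0.893, 0.45, -0.002], [0.45, 0.893, -0.001], [0.002, -0.002, -1.0]]
wrist_force: [-0.5, -0.3, 0.0]
finger_gap: 92.9
grasp_force: 0.0
time_s: 4.25
position: [455.6, 321.5, 14.9]
tcp_rot: [[-0.892, 0.453, 0.001], [0.453, 0.892, 0.001], [-0.001, 0.001, -1.0]]
wrist_force: [-0.9, -0.2, -0.3]
finger_gap: 57.9
grasp_force: 0.0
```

```bash
python3 -m inch '[{"ax":0,"ay":0,"az":0,"x":0,"y":0,"z":0,"grip":36},{"ax":0,"ay":0,"az":0,"x":0,"y":0,"z":0,"grip":36},{"ax":0,"ay":0,"az":0,"x":0,"y":0,"z":0,"grip":36},{"ax":0,"ay":0,"az":0,"x":0,"y":0,"z":0,"grip":36},{"ax":0,"ay":0,"az":0,"x":0,"y":0,"z":0,"grip":36}]' 30 && python3 -m inch '[{"ax":0,"ay":0,"az":0,"x":0,"y":0,"z":-0.3,"grip":36},{"ax":0,"ay":0,"az":0,"x":0,"y":0,"z":-1,"grip":36},{"ax":0,"ay":0,"az":0,"x":0,"y":0,"z":-2,"grip":36},{"ax":0,"ay":0,"az":0,"x":0,"y":0,"z":-3,"grip":36},{"ax":0,"ay":0,"az":0,"x":0,"y":0,"z":-4,"grip":36}]'
python3 -c "
from h import *
go(441.8,-163.5,63,133)"
```

```text
time_s: 4.75
position: [455.4, 321.5, 14.3]
tcp_rot: [[-0.892, 0.453, 0.001], [0.453, 0.892, 0.0], [-0.0, 0.001, -1.0]]
wrist_force: [-0.3, 0.4, 5.5]
finger_gap: 41.4
grasp_force: 30.0
time_s: 5.25
position: [454.6, 320.7, 135.2]
tcp_rot: [[-0.892, 0.453, -0.001], [0.453, 0.892, -0.001], [0.0, -0.001, -1.0]]
wrist_force: [-1.0, 0.9, -2.4]
finger_gap: 41.8
grasp_force: 30.0
xyz units [ -6.93 -14.58   0.09] az (tool z down) 0.01347252937732435 alt -29.986527470622676 q7 0.3683859694309666
```

```bash
python3 -m inch '[{"ax":0,"ay":0,"az":0,"x":-0.3,"y":-0.6,"z":0,"grip":36},{"ax":0,"ay":0,"az":0,"x":-0.8,"y":-1.6,"z":0,"grip":36},{"ax":0,"ay":0,"az":0,"x":-1.4,"y":-2.9,"z":0,"grip":36},{"ax":0,"ay":0,"az":0,"x":-2,"y":-4.2,"z":0,"grip":36},{"ax":0,"ay":0,"az":0,"x":-2.6,"y":-5.5,"z":0,"grip":36}]' && python3 -m inch '[{"ax":0,"ay":0,"az":0,"x":-0.6,"y":-1.25,"z":0,"grip":36},{"ax":0,"ay":0,"az":0,"x":-1.2,"y":-2.5,"z":0,"grip":36},{"ax":0,"ay":0,"az":0,"x":-1.8,"y":-3.75,"z":0,"grip":36},{"ax":0,"ay":0,"az":0,"x":-2.4,"y":-5,"z":0,"grip":36},{"ax":0,"ay":0,"az":0,"x":-2.9,"y":-6.1,"z":0,"grip":36}]' && python3 -m inch '[{"ax":0,"ay":0,"az":0,"x":-0.5,"y":-1.1,"z":0,"grip":36},{"ax":0,"ay":0,"az":0,"x":-0.95,"y":-2,"z":0,"grip":36},{"ax":0,"ay":0,"az":0,"x":-1.25,"y":-2.6,"z":0,"grip":36},{"ax":0,"ay":0,"az":0,"x":-1.43,"y":-2.98,"z":0,"grip":36},{"ax":0,"ay":0,"az":0,"x":-1.43,"y":-2.98,"z":0,"grip":36}]'
python3 - <<'E'
from h import *
w=read_camera('wrist')
cv2.imwrite('pics/w3.png',w['image'])
print(measure(w,'nest_yellow',[441.8,-163.5],np.radians(162),tol=150))
go(441.8,-163.5,63,21)
E
```

```text
time_s: 5.75
position: [448.5, 136.0, 133.3]
tcp_rot: [[-0.892, 0.453, -0.002], [0.453, 0.892, -0.001], [0.001, -0.002, -1.0]]
wrist_force: [1.1, -1.3, -3.2]
finger_gap: 41.8
grasp_force: 30.0
time_s: 6.25
position: [442.8, -66.6, 133.4]
tcp_rot: [[-0.891, 0.454, -0.002], [0.454, 0.891, -0.0], [0.002, -0.001, -1.0]]
wrist_force: [1.7, 0.2, -1.4]
finger_gap: 41.6
grasp_force: 30.0
time_s: 6.75
position: [441.3, -164.5, 133.5]
tcp_rot: [[-0.89, 0.455, -0.001], [0.455, 0.89, -0.0], [0.001, -0.001, -1.0]]
wrist_force: [-0.6, 0.9, -2.0]
finger_gap: 41.5
grasp_force: 30.0
(array([ 440.65, -160.92]), np.float64(162.2412503464167), np.float64(0.75), 0.75)
xyz units [-0.02 -0.04  3.76] az (tool z down) 0.014362174140742923 alt -29.985637825859257 q7 1.2352836067741386
```

View pics/w3.png

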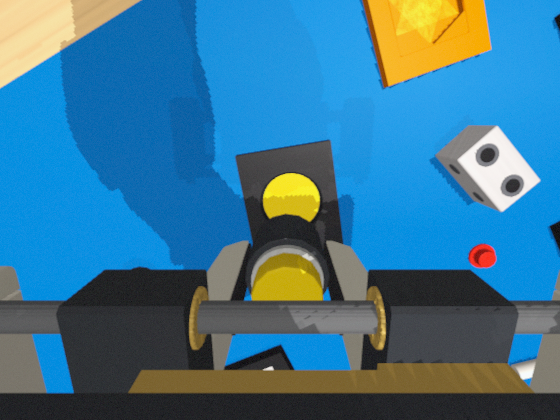

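Wrist view: the yellow floor disc is at (292,198), straight below the held part at (288,275), so the line-up is good. Lowering.

```bash
python3 -m inch '[{"ax":0,"ay":0,"az":0,"x":0,"y":0.03,"z":0.8,"grip":36},{"ax":0,"ay":0,"az":0,"x":0,"y":0.03,"z":1.9,"grip":36},{"ax":0,"ay":0,"az":0,"x":0,"y":0.03,"z":2.9,"grip":36},{"ax":0,"ay":0,"az":0,"x":0,"y":0.03,"z":3.4,"grip":36},{"ax":0,"ay":0,"az":0,"x":0,"y":0.03,"z":3.55,"grip":36}]' && python3 -m inch '[{"ax":0,"ay":0,"az":0,"x":0,"y":0,"z":0.1,"grip":36},{"ax":0,"ay":0,"az":0,"x":0,"y":0,"z":0.17,"grip":36},{"ax":0,"ay":0,"az":0,"x":0,"y":0,"z":0.22,"grip":36},{"ax":0,"ay":0,"az":0,"x":0,"y":0,"z":0.22,"grip":36},{"ax":0,"ay":0,"az":0,"x":0,"y":0,"z":0.22,"grip":36}]'
```

```text
time_s: 7.35
position: [442.3, -160.1, 26.0]
tcp_rot: [[-0.893, 0.45, -0.003], [0.45, 0.893, 0.001], [0.003, -0.0, -1.0]]
wrist_force: [0.1, 0.3, -0.9]
finger_gap: 41.4
grasp_force: 30.0
time_s: 7.85
position: [443.2, -162.2, 21.4]
tcp_rot: [[-0.892, 0.453, 0.001], [0.453, 0.892, -0.0], [-0.001, 0.0, -1.0]]
wrist_force: [-0.1, 0.3, -1.8]
finger_gap: 41.7
grasp_force: 30.0
```

```bash
python3 -m inch '[{"ax":0,"ay":0,"az":0,"x":0,"y":0,"z":0.03,"grip":36},{"ax":0,"ay":0,"az":0,"x":0,"y":0,"z":0.03,"grip":36},{"ax":0,"ay":0,"az":0,"x":0,"y":0,"z":0.03,"grip":36}]' && python3 -m inch '[{"ax":0,"ay":0,"az":0,"x":0,"y":0,"z":0.03,"grip":36},{"ax":0,"ay":0,"az":0,"x":0,"y":0,"z":0.03,"grip":36},{"ax":0,"ay":0,"az":0,"x":0,"y":0,"z":0.03,"grip":36}]'
```

```text
time_s: 8.15
position: [443.1, -162.2, 20.3]
tcp_rot: [[-0.892, 0.453, 0.001], [0.453, 0.892, -0.0], [-0.001, 0.0, -1.0]]
wrist_force: [-0.5, -0.8, 3.4]
finger_gap: 41.1
grasp_force: 30.0
time_s: 8.45
position: [443.2, -162.2, 20.2]
tcp_rot: [[-0.892, 0.453, 0.001], [0.453, 0.892, -0.001], [-0.001, 0.0, -1.0]]
wrist_force: [-2.0, 0.3, 19.5]
finger_gap: 41.5
grasp_force: 30.0
```

Contact with the floor: force rose to 19 N at TCP z≈20. I'll ease off, open and rise, then head for the green solenoid.

```bash
python3 -m inch '[{"ax":0,"ay":0,"az":0,"x":0,"y":0,"z":-0.03,"grip":36},{"ax":0,"ay":0,"az":0,"x":0,"y":0,"z":-0.03,"grip":50},{"ax":0,"ay":0,"az":0,"x":0,"y":0,"z":-0.03,"grip":70},{"ax":0,"ay":0,"az":0,"x":0,"y":0,"z":-0.03,"grip":93},{"ax":0,"ay":0,"az":0,"x":0,"y":0,"z":-0.03,"grip":93}]' && python3 -m inch '[{"ax":0,"ay":0,"az":0,"x":0,"y":0,"z":-0.4,"grip":93},{"ax":0,"ay":0,"az":0,"x":0,"y":0,"z":-1.4,"grip":93},{"ax":0,"ay":0,"az":0,"x":0,"y":0,"z":-2.5,"grip":93},{"ax":0,"ay":0,"az":0,"x":0,"y":0,"z":-3.6,"grip":93},{"ax":0,"ay":0,"az":0,"x":0,"y":0,"z":-4,"grip":93}]'
python3 - <<'E'
from h import *
go(452.5,-347,63,140)
E
```

```text
time_s: 8.95
position: [442.9, -162.0, 19.9]
tcp_rot: [[-0.892, 0.453, -0.0], [0.453, 0.892, 0.0], [0.0, -0.0, -1.0]]
wrist_force: [-0.0, -0.0, 1.4]
finger_gap: 68.8
grasp_force: 0.0
time_s: 9.45
position: [443.7, -162.4, 142.6]
tcp_rot: [[-0.892, 0.453, 0.003], [0.453, 0.892, -0.001], [-0.003, 0.001, -1.0]]
wrist_force: [-0.4, -0.2, -0.6]
finger_gap: 93.2
grasp_force: 0.0
xyz units [-3.05 -5.35  0.09] az (tool z down) 0.011099861348618845 alt -29.988900138651378 q7 1.2295152852964053
```

```bash
python3 -m inch '[{"ax":0,"ay":0,"az":0,"x":-0.6,"y":-1,"z":0,"grip":93},{"ax":0,"ay":0,"az":0,"x":-1.3,"y":-2.3,"z":0,"grip":93},{"ax":0,"ay":0,"az":0,"x":-2.1,"y":-3.6,"z":0,"grip":93},{"ax":0,"ay":0,"az":0,"x":-2.8,"y":-4.9,"z":0,"grip":93},{"ax":0,"ay":0,"az":0,"x":-3.05,"y":-5.35,"z":0,"grip":93}]' && python3 -m inch '[{"ax":0,"ay":0,"az":0,"x":0,"y":0,"z":0,"grip":93}]'
python3 - <<'E'
from h import *
w=read_camera('wrist'); t=read_camera('top'); s=read_camera('scene')
cv2.imwrite('pics/w4.png',w['image'])
print(measure(w,'solenoid_green',[452.5,-347],tol=150))
print(proj(w,np.array([[452.5,-347,30.],[452.5,-347,62]])))
for p in (t,s): print(measure(p,'solenoid_yellow',[442,-163],tol=25))
go(452.5,-347,63,13.6)
E
```

```text
time_s: 9.95
position: [451.0, -351.5, 139.8]
tcp_rot: [[-0.889, 0.457, 0.0], [0.457, 0.889, -0.002], [-0.001, -0.002, -1.0]]
wrist_force: [-0.3, 0.3, -0.1]
finger_gap: 93.1
grasp_force: 0.0
time_s: 10.05
position: [451.1, -349.0, 139.6]
tcp_rot: [[-0.89, 0.456, -0.0], [0.456, 0.89, -0.001], [-0.0, -0.001, -1.0]]
wrist_force: [-0.0, 0.8, -0.0]
finger_gap: 92.9
grasp_force: 0.0
(array([ 451.39, -344.09]), 0, np.float64(0.965), 0.95)
[[289.96 207.63]
 [290.32 217.83]]
(array([ 443.89, -164.13]), 0, np.float64(0.939), 0.73)
(array([ 439.67, -168.89]), 0, np.float64(0.93), 0.72)
xyz units [-0.04 -0.06  4.22] az (tool z down) 0.035545217639999294 alt -29.964454782359997 q7 1.5459662497706945
```

View pics/w4.png

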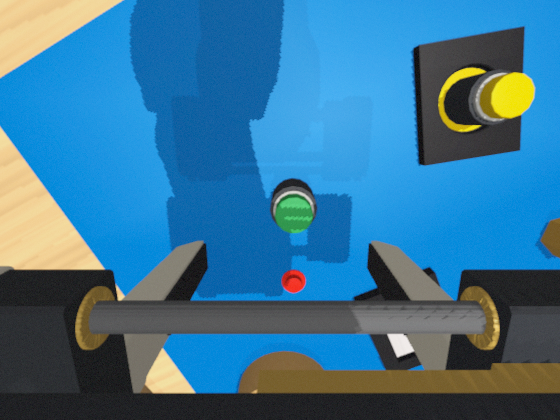

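Wrist view: the yellow solenoid stands in its nest's pocket at (500,98). The green one is centred between the fingers at (294,207), and the low red button at (293,281) is clear of them. Descending and gripping.

```bash
python3 -m inch '[{"ax":0,"ay":0,"az":0,"x":0,"y":0.06,"z":1.1,"grip":93},{"ax":0,"ay":0,"az":0,"x":0,"y":0.06,"z":2.3,"grip":93},{"ax":0,"ay":0,"az":0,"x":0,"y":0.06,"z":3.3,"grip":80},{"ax":0,"ay":0,"az":0,"x":0,"y":0.06,"z":4,"grip":70},{"ax":0,"ay":0,"az":0,"x":0,"y":0.06,"z":4.22,"grip":70}]' && python3 -m inch '[{"ax":0,"ay":0,"az":0,"x":0,"y":0,"z":0,"grip":60},{"ax":0,"ay":0,"az":0,"x":0,"y":0,"z":0,"grip":48},{"ax":0,"ay":0,"az":0,"x":0,"y":0,"z":0,"grip":38},{"ax":0,"ay":0,"az":0,"x":0,"y":0,"z":0,"grip":36},{"ax":0,"ay":0,"az":0,"x":0,"y":0,"z":0,"grip":36}]' 30 && python3 -m inch '[{"ax":0,"ay":0,"az":0,"x":0,"y":0,"z":0,"grip":36},{"ax":0,"ay":0,"az":0,"x":0,"y":0,"z":0,"grip":36}]'
```

```text
time_s: 10.85
position: [452.2, -343.3, 11.6]
tcp_rot: [[-0.892, 0.451, -0.002], [0.451, 0.892, 0.002], [0.003, 0.001, -1.0]]
wrist_force: [-0.1, 0.3, -0.6]
finger_gap: 73.4
grasp_force: 0.0
time_s: 11.35
position: [453.3, -345.2, 14.5]
tcp_rot: [[-0.892, 0.453, 0.002], [0.453, 0.892, -0.001], [-0.002, -0.0, -1.0]]
wrist_force: [-0.1, 1.5, 7.3]
finger_gap: 41.8
grasp_force: 30.0
time_s: 11.55
position: [453.3, -345.3, 14.5]
tcp_rot: [[-0.892, 0.453, 0.002], [0.453, 0.892, -0.001], [-0.002, -0.0, -1.0]]
wrist_force: [0.2, 1.6, 6.8]
finger_gap: 41.4
grasp_force: 30.0
```

```bash
python3 -m inch '[{"ax":0,"ay":0,"az":0,"x":0,"y":0,"z":-0.3,"grip":36},{"ax":0,"ay":0,"az":0,"x":0,"y":0,"z":-1,"grip":36},{"ax":0,"ay":0,"az":0,"x":0,"y":0,"z":-2,"grip":36},{"ax":0,"ay":0,"az":0,"x":0,"y":0,"z":-3.2,"grip":36},{"ax":0,"ay":0,"az":0,"x":0,"y":0,"z":-4,"grip":36}]' && python3 -m inch '[{"ax":0,"ay":0,"az":0,"x":0.05,"y":0.6,"z":0,"grip":36},{"ax":0,"ay":0,"az":0,"x":0.15,"y":1.7,"z":0,"grip":36},{"ax":0,"ay":0,"az":0,"x":0.25,"y":3,"z":0,"grip":36},{"ax":0,"ay":0,"az":0,"x":0.4,"y":4.4,"z":0,"grip":36},{"ax":0,"ay":0,"az":0,"x":0.5,"y":5.8,"z":0,"grip":36}]' && python3 -m inch '[{"ax":0,"ay":0,"az":0,"x":0.12,"y":1.4,"z":0,"grip":36},{"ax":0,"ay":0,"az":0,"x":0.25,"y":2.8,"z":0,"grip":36},{"ax":0,"ay":0,"az":0,"x":0.4,"y":4.2,"z":0,"grip":36},{"ax":0,"ay":0,"az":0,"x":0.5,"y":5.6,"z":0,"grip":36},{"ax":0,"ay":0,"az":0,"x":0.6,"y":7,"z":0,"grip":36}]'
python3 - <<'E'
from h import *
go(633.3,105,63,135)
E
```

```text
time_s: 12.05
position: [452.7, -345.3, 136.0]
tcp_rot: [[-0.892, 0.453, 0.001], [0.453, 0.892, -0.001], [-0.001, -0.0, -1.0]]
wrist_force: [1.3, -1.4, -2.8]
finger_gap: 41.6
grasp_force: 30.0
time_s: 12.55
position: [517.9, -181.8, 134.0]
tcp_rot: [[-0.891, 0.453, -0.0], [0.453, 0.891, -0.0], [0.0, -0.0, -1.0]]
wrist_force: [0.2, 0.3, -2.4]
finger_gap: 41.5
grasp_force: 30.0
time_s: 13.05
position: [597.1, 13.8, 134.0]
tcp_rot: [[-0.892, 0.453, -0.0], [0.453, 0.892, -0.0], [0.0, -0.0, -1.0]]
wrist_force: [1.0, 0.2, -2.9]
finger_gap: 41.8
grasp_force: 30.0
xyz units [ 0.3   3.26 -0.03] az (tool z down) 0.012757882119842634 alt -29.987242117880157 q7 0.9134221927082196
```

```bash
python3 -m inch '[{"ax":0,"ay":0,"az":0,"x":0.12,"y":1.2,"z":0,"grip":36},{"ax":0,"ay":0,"az":0,"x":0.22,"y":2.2,"z":0,"grip":36},{"ax":0,"ay":0,"az":0,"x":0.3,"y":2.9,"z":0,"grip":36},{"ax":0,"ay":0,"az":0,"x":0.32,"y":3.28,"z":0,"grip":36},{"ax":0,"ay":0,"az":0,"x":0.32,"y":3.28,"z":0,"grip":36}]'
python3 - <<'E'
from h import *
w=read_camera('wrist'); t=read_camera('top')
cv2.imwrite('pics/w5.png',w['image'])
print(measure(w,'nest_green',[633.3,105],np.radians(5),tol=150),measure(w,'solenoid_red',[606,260],tol=150))
go(633.3,105,63,20.3)
E
```

```text
time_s: 13.55
position: [633.1, 105.8, 133.6]
tcp_rot: [[-0.893, 0.451, 0.0], [0.451, 0.893, 0.001], [0.0, 0.001, -1.0]]
wrist_force: [0.9, -0.0, -2.8]
finger_gap: 41.4
grasp_force: 30.0
(array([632.07, 107.31]), np.float64(4.692210216336146), np.float64(0.78), 0.85) (array([603.59, 260.95]), 0, np.float64(0.94), 0.76)
xyz units [0.02 0.09 3.77] az (tool z down) -0.006213441967640658 alt 29.993786558032358 q7 0.7928307085071155
```

View pics/w5.png

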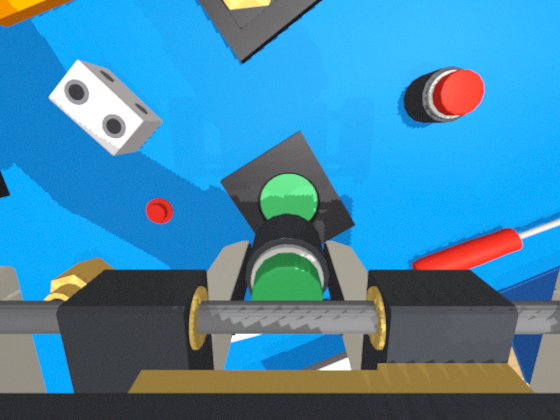

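Wrist view: the green floor is at (289,198), straight under the held green part, and the red reject at (455,95) is well clear. Lowering.

```bash
python3 -m inch '[{"ax":0,"ay":0,"az":0,"x":0,"y":0.03,"z":0.8,"grip":36},{"ax":0,"ay":0,"az":0,"x":0,"y":0.03,"z":1.9,"grip":36},{"ax":0,"ay":0,"az":0,"x":0,"y":0.03,"z":2.9,"grip":36},{"ax":0,"ay":0,"az":0,"x":0,"y":0.03,"z":3.4,"grip":36},{"ax":0,"ay":0,"az":0,"x":0,"y":0.03,"z":3.55,"grip":36}]' && python3 -m inch '[{"ax":0,"ay":0,"az":0,"x":0,"y":0,"z":0.1,"grip":36},{"ax":0,"ay":0,"az":0,"x":0,"y":0,"z":0.16,"grip":36},{"ax":0,"ay":0,"az":0,"x":0,"y":0,"z":0.2,"grip":36},{"ax":0,"ay":0,"az":0,"x":0,"y":0,"z":0.2,"grip":36},{"ax":0,"ay":0,"az":0,"x":0,"y":0,"z":0.2,"grip":36}]' && python3 -m inch '[{"ax":0,"ay":0,"az":0,"x":0,"y":0,"z":0.03,"grip":36},{"ax":0,"ay":0,"az":0,"x":0,"y":0,"z":0.03,"grip":36}]'
```

```text
time_s: 14.25
position: [632.6, 104.0, 25.5]
tcp_rot: [[-0.891, 0.454, -0.003], [0.454, 0.891, -0.001], [0.002, -0.002, -1.0]]
wrist_force: [-0.0, -0.3, -2.6]
finger_gap: 41.7
grasp_force: 30.0
time_s: 14.75
position: [633.8, 105.3, 21.6]
tcp_rot: [[-0.892, 0.453, 0.001], [0.453, 0.892, 0.0], [-0.001, 0.001, -1.0]]
wrist_force: [-0.7, -0.0, -1.8]
finger_gap: 41.7
grasp_force: 30.0
time_s: 14.95
position: [633.8, 105.3, 20.6]
tcp_rot: [[-0.892, 0.453, 0.001], [0.453, 0.892, 0.0], [-0.001, 0.0, -1.0]]
wrist_force: [-1.3, -0.2, 2.0]
finger_gap: 41.4
grasp_force: 30.0
```

```bash
python3 -m inch '[{"ax":0,"ay":0,"az":0,"x":0,"y":0,"z":0,"grip":40},{"ax":0,"ay":0,"az":0,"x":0,"y":0,"z":0,"grip":50},{"ax":0,"ay":0,"az":0,"x":0,"y":0,"z":0,"grip":70},{"ax":0,"ay":0,"az":0,"x":0,"y":0,"z":0,"grip":93},{"ax":0,"ay":0,"az":0,"x":0,"y":0,"z":0,"grip":93}]' && python3 -m inch '[{"ax":0,"ay":0,"az":0,"x":0,"y":0,"z":-0.4,"grip":93},{"ax":0,"ay":0,"az":0,"x":0,"y":0,"z":-1.4,"grip":93},{"ax":0,"ay":0,"az":0,"x":0,"y":0,"z":-2.5,"grip":93},{"ax":0,"ay":0,"az":0,"x":0,"y":0,"z":-3.6,"grip":93},{"ax":0,"ay":0,"az":0,"x":0,"y":0,"z":-4,"grip":93}]' && python3 -m inch '[{"ax":0,"ay":0,"az":0.2,"x":-0.4,"y":-1,"z":0,"grip":93},{"ax":0,"ay":0,"az":0.7,"x":-1,"y":-2.4,"z":0,"grip":93},{"ax":0,"ay":0,"az":1.2,"x":-1.6,"y":-3.8,"z":0,"grip":93},{"ax":0,"ay":0,"az":1.5,"x":-2.1,"y":-5.1,"z":0,"grip":93},{"ax":0,"ay":0,"az":1.7,"x":-2.5,"y":-6.1,"z":0,"grip":93}]' && python3 -m inch '[{"ax":0,"ay":0,"az":0,"x":-0.4,"y":-0.6,"z":0,"grip":93},{"ax":0,"ay":0,"az":0,"x":-0.4,"y":-0.6,"z":0,"grip":93}]'
python3 - <<'E'
from h import *
w=read_camera('wrist'); t=read_camera('top')
cv2.imwrite('pics/w6.png',w['image'])
print(measure(w,'hex_union',[616,-113],np.radians(23),tol=150))
print(measure(t,'solenoid_green',[633,105],tol=150))
go(616.4,-113,52.8,13.5)
E
```

```text
time_s: 15.45
position: [633.5, 105.2, 19.9]
tcp_rot: [[-0.892, 0.453, -0.0], [0.453, 0.892, -0.0], [0.0, -0.0, -1.0]]
wrist_force: [0.9, -0.8, -0.1]
finger_gap: 69.0
grasp_force: 0.0
time_s: 15.95
position: [635.0, 105.5, 144.1]
tcp_rot: [[-0.892, 0.453, 0.005], [0.453, 0.892, 0.001], [-0.004, 0.003, -1.0]]
wrist_force: [0.1, 0.2, 0.6]
finger_gap: 93.2
grasp_force: 0.0
time_s: 16.45
position: [616.6, -95.0, 140.1]
tcp_rot: [[-0.796, 0.606, -0.001], [0.606, 0.796, -0.001], [-0.0, -0.001, -1.0]]
wrist_force: [1.2, 0.5, 0.8]
finger_gap: 92.8
grasp_force: 0.0
time_s: 16.65
position: [615.3, -117.9, 140.0]
tcp_rot: [[-0.794, 0.608, -0.001], [0.608, 0.794, -0.002], [-0.001, -0.002, -1.0]]
wrist_force: [1.2, -0.7, -0.2]
finger_gap: 92.9
grasp_force: 0.0
(array([ 614.68, -111.68]), np.float64(19.070403370136187), np.float64(0.977), 0.62)
(array([635.5 , 104.55]), 0, np.float64(0.916), 0.67)
xyz units [-0.03 -0.03  4.22] az (tool z down) 0.031110049833358744 alt -29.96888995016664 q7 0.9819109962762106
```

View pics/w6.png

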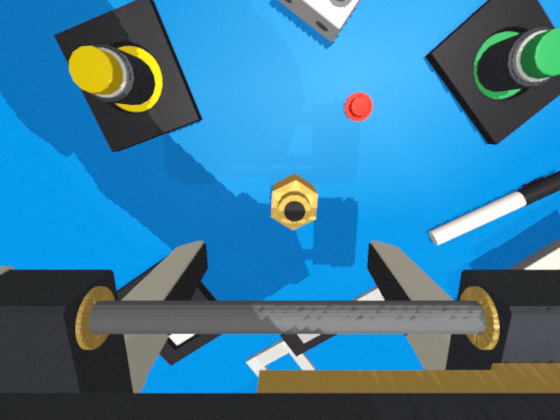

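Wrist view: both solenoids stand inside their pockets, and the union is at (294,203), centred between the fingers with flats facing the pads. Its yaw of about 20° is the best fit, so I turn 2.7° more and grip.

```bash
python3 -m inch '[{"ax":0,"ay":0,"az":0.3,"x":0,"y":-0.01,"z":1.1,"grip":93},{"ax":0,"ay":0,"az":0.45,"x":0,"y":-0.01,"z":2.3,"grip":93},{"ax":0,"ay":0,"az":0.45,"x":0,"y":-0.01,"z":3.3,"grip":80},{"ax":0,"ay":0,"az":0.45,"x":0,"y":-0.01,"z":4,"grip":70},{"ax":0,"ay":0,"az":0.45,"x":0,"y":-0.01,"z":4.22,"grip":70}]' && python3 -m inch '[{"ax":0,"ay":0,"az":0,"x":0,"y":0,"z":0,"grip":60},{"ax":0,"ay":0,"az":0,"x":0,"y":0,"z":0,"grip":48},{"ax":0,"ay":0,"az":0,"x":0,"y":0,"z":0,"grip":38},{"ax":0,"ay":0,"az":0,"x":0,"y":0,"z":0,"grip":34},{"ax":0,"ay":0,"az":0,"x":0,"y":0,"z":0,"grip":34}]' 30 && python3 -m inch '[{"ax":0,"ay":0,"az":0,"x":0,"y":0,"z":0,"grip":34},{"ax":0,"ay":0,"az":0,"x":0,"y":0,"z":0,"grip":34},{"ax":0,"ay":0,"az":0,"x":0,"y":0,"z":0,"grip":34}]' && python3 -m inch '[{"ax":0,"ay":0,"az":0,"x":0,"y":0,"z":-0.3,"grip":34},{"ax":0,"ay":0,"az":0,"x":0,"y":0,"z":-1,"grip":34},{"ax":0,"ay":0,"az":0,"x":0,"y":0,"z":-2,"grip":34},{"ax":0,"ay":0,"az":0,"x":0,"y":0,"z":-3.2,"grip":34},{"ax":0,"ay":0,"az":0,"x":0,"y":0,"z":-4,"grip":34}]'
python3 - <<'E'
from h import *
go(446,159.7,39,134)
E
```

```text
time_s: 17.35
position: [615.0, -111.6, 11.2]
tcp_rot: [[-0.77, 0.638, -0.003], [0.638, 0.77, 0.001], [0.003, -0.001, -1.0]]
wrist_force: [-0.2, -0.0, 0.8]
finger_gap: 73.5
grasp_force: 0.0
time_s: 17.85
position: [617.0, -113.5, 14.6]
tcp_rot: [[-0.768, 0.64, 0.002], [0.64, 0.768, 0.0], [-0.002, 0.001, -1.0]]
wrist_force: [-0.2, 1.0, 7.6]
finger_gap: 39.8
grasp_force: 30.0
time_s: 18.15
position: [617.0, -113.5, 14.6]
tcp_rot: [[-0.768, 0.64, 0.002], [0.64, 0.768, 0.0], [-0.002, 0.002, -1.0]]
wrist_force: [-0.0, 1.4, 6.5]
finger_gap: 40.3
grasp_force: 30.0
time_s: 18.65
position: [616.0, -114.1, 135.9]
tcp_rot: [[-0.768, 0.641, 0.001], [0.641, 0.768, -0.0], [-0.001, 0.0, -1.0]]
wrist_force: [0.7, 1.0, -3.2]
finger_gap: 39.1
grasp_force: 30.0
xyz units [10.2   3.38  0.05] az (tool z down) 1.860693406412814 alt -28.13930659358719 q7 0.9466832020521433
```

```bash
python3 -m inch '[{"ax":0,"ay":0,"az":0.2,"x":0.6,"y":0.2,"z":0,"grip":34},{"ax":0,"ay":0,"az":0.5,"x":1.6,"y":0.5,"z":0,"grip":34},{"ax":0,"ay":0,"az":0.8,"x":2.8,"y":0.9,"z":0,"grip":34},{"ax":0,"ay":0,"az":1.1,"x":4,"y":1.3,"z":0,"grip":34},{"ax":0,"ay":0,"az":1.3,"x":5.2,"y":1.7,"z":0,"grip":34}]'
python3 - <<'E'
from h import *
go(446,159.7,39,134)
E
```

```text
time_s: 19.15
position: [527.5, 26.1, 133.8]
tcp_rot: [[-0.673, 0.74, -0.0], [0.74, 0.673, -0.0], [0.0, -0.0, -1.0]]
wrist_force: [1.1, 1.1, -3.1]
finger_gap: 40.3
grasp_force: 30.0
xyz units [ 5.12  0.98 -0.01] az (tool z down) 0.5452829297131009 alt -29.4547170702869 q7 0.6089833515450326
```

```bash
python3 -m inch '[{"ax":0,"ay":0,"az":0.15,"x":1.3,"y":0.25,"z":0,"grip":34},{"ax":0,"ay":0,"az":0.3,"x":2.6,"y":0.5,"z":0,"grip":34},{"ax":0,"ay":0,"az":0.45,"x":3.8,"y":0.72,"z":0,"grip":34},{"ax":0,"ay":0,"az":0.55,"x":4.7,"y":0.9,"z":0,"grip":34},{"ax":0,"ay":0,"az":0.55,"x":5.14,"y":0.98,"z":0,"grip":34}]' && python3 -m inch '[{"ax":0,"ay":0,"az":0,"x":0,"y":0,"z":0,"grip":34},{"ax":0,"ay":0,"az":0,"x":0,"y":0,"z":0,"grip":34}]'
python3 - <<'E'
from h import *
w=read_camera('wrist')
cv2.imwrite('pics/w7.png',w['image'])
print(measure(w,'nest_hex',[446,159.7],np.radians(9),tol=150))
go(446,159.7,39,20.4)
E
```

```text
time_s: 19.65
position: [445.0, 161.0, 133.8]
tcp_rot: [[-0.633, 0.775, -0.001], [0.775, 0.633, 0.0], [0.001, -0.0, -1.0]]
wrist_force: [0.7, -0.0, -3.1]
finger_gap: 39.6
grasp_force: 30.0
time_s: 19.85
position: [447.2, 158.2, 133.6]
tcp_rot: [[-0.63, 0.776, 0.001], [0.776, 0.63, -0.0], [-0.001, 0.0, -1.0]]
wrist_force: [-0.3, 0.0, -3.8]
finger_gap: 39.8
grasp_force: 30.0
(array([444.75, 162.8 ]), np.float64(8.919859799458841), np.float64(0.797), 0.7)
xyz units [0.08 0.   3.77] az (tool z down) -0.004787794590515186 alt 29.995212205409484 q7 0.29095091797054273
```

View pics/w7.png

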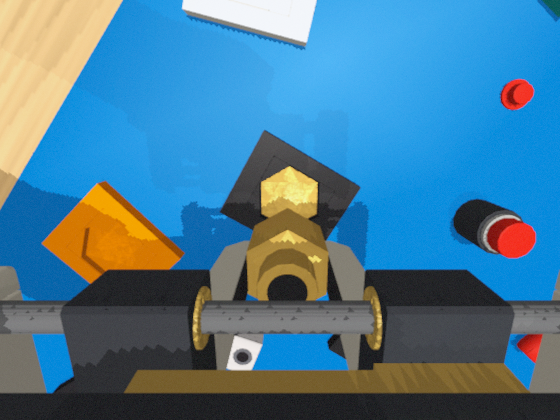

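Wrist view: the black nest's brass hexagon is at (290,195), directly below the held union, with flats parallel. Lowering with a small +x correction.

```bash
python3 -m inch '[{"ax":0,"ay":0,"az":0,"x":0.06,"y":0,"z":0.8,"grip":34},{"ax":0,"ay":0,"az":0,"x":0.06,"y":0,"z":1.9,"grip":34},{"ax":0,"ay":0,"az":0,"x":0.06,"y":0,"z":2.9,"grip":34},{"ax":0,"ay":0,"az":0,"x":0.06,"y":0,"z":3.4,"grip":34},{"ax":0,"ay":0,"az":0,"x":0.06,"y":0,"z":3.55,"grip":34}]' && python3 -m inch '[{"ax":0,"ay":0,"az":0,"x":0,"y":0,"z":0.1,"grip":34},{"ax":0,"ay":0,"az":0,"x":0,"y":0,"z":0.16,"grip":34},{"ax":0,"ay":0,"az":0,"x":0,"y":0,"z":0.2,"grip":34},{"ax":0,"ay":0,"az":0,"x":0,"y":0,"z":0.2,"grip":34},{"ax":0,"ay":0,"az":0,"x":0,"y":0,"z":0.2,"grip":34}]' && python3 -m inch '[{"ax":0,"ay":0,"az":0,"x":0,"y":0,"z":0.03,"grip":34},{"ax":0,"ay":0,"az":0,"x":0,"y":0,"z":0.03,"grip":34}]'
```

```text
time_s: 20.45
position: [445.6, 158.9, 25.3]
tcp_rot: [[-0.629, 0.778, -0.002], [0.778, 0.629, -0.001], [0.0, -0.003, -1.0]]
wrist_force: [0.1, 0.8, -3.1]
finger_gap: 39.7
grasp_force: 30.0
time_s: 20.95
position: [445.7, 160.6, 21.4]
tcp_rot: [[-0.631, 0.776, 0.001], [0.776, 0.631, 0.0], [-0.0, 0.001, -1.0]]
wrist_force: [-1.0, -0.2, -3.3]
finger_gap: 40.0
grasp_force: 30.0
time_s: 21.15
position: [445.7, 160.6, 20.5]
tcp_rot: [[-0.631, 0.776, 0.001], [0.776, 0.631, 0.0], [-0.0, 0.001, -1.0]]
wrist_force: [-0.1, -0.3, 4.2]
finger_gap: 39.6
grasp_force: 30.0
```

```bash
python3 -m inch '[{"ax":0,"ay":0,"az":0,"x":0,"y":0,"z":0,"grip":40},{"ax":0,"ay":0,"az":0,"x":0,"y":0,"z":0,"grip":50},{"ax":0,"ay":0,"az":0,"x":0,"y":0,"z":0,"grip":70},{"ax":0,"ay":0,"az":0,"x":0,"y":0,"z":0,"grip":93},{"ax":0,"ay":0,"az":0,"x":0,"y":0,"z":0,"grip":93}]' && python3 -m inch '[{"ax":0,"ay":0,"az":0,"x":0,"y":0,"z":-0.4,"grip":93},{"ax":0,"ay":0,"az":0,"x":0,"y":0,"z":-1.4,"grip":93},{"ax":0,"ay":0,"az":0,"x":0,"y":0,"z":-2.5,"grip":93},{"ax":0,"ay":0,"az":0,"x":0,"y":0,"z":-3.6,"grip":93},{"ax":0,"ay":0,"az":0,"x":0,"y":0,"z":-4,"grip":93}]' && python3 -m inch '[{"ax":0,"ay":0,"az":-0.6,"x":-0.3,"y":-0.1,"z":0,"grip":93},{"ax":0,"ay":0,"az":-1.8,"x":-0.9,"y":-0.3,"z":0,"grip":93},{"ax":0,"ay":0,"az":-3.1,"x":-1.5,"y":-0.6,"z":0,"grip":93},{"ax":0,"ay":0,"az":-4.4,"x":-2.1,"y":-0.9,"z":0,"grip":93},{"ax":0,"ay":0,"az":-5.7,"x":-2.7,"y":-1.2,"z":0,"grip":93}]'
python3 - <<'E'
from h import *
go(488.8,6.8,109.1,140)
E
```

```text
time_s: 21.65
position: [445.5, 160.5, 20.0]
tcp_rot: [[-0.63, 0.776, 0.0], [0.776, 0.63, -0.0], [-0.0, 0.0, -1.0]]
wrist_force: [1.2, -0.5, 0.0]
finger_gap: 67.4
grasp_force: 0.0
time_s: 22.15
position: [446.2, 160.6, 143.5]
tcp_rot: [[-0.63, 0.776, 0.003], [0.776, 0.63, 0.002], [-0.001, 0.004, -1.0]]
wrist_force: [-0.1, 0.5, 0.0]
finger_gap: 93.2
grasp_force: 0.0
time_s: 22.65
position: [468.6, 73.9, 140.9]
tcp_rot: [[-0.959, 0.282, 0.001], [0.282, 0.959, -0.0], [-0.001, -0.0, -1.0]]
wrist_force: [0.6, -0.2, -0.3]
finger_gap: 93.1
grasp_force: 0.0
xyz units [-1.28 -1.96  0.03] az (tool z down) -5.9148672770718775 alt 24.085132722928122 q7 0.8949990051266528
```

```bash
python3 -m inch '[{"ax":0,"ay":0,"az":-1.3,"x":-0.3,"y":-0.4,"z":0,"grip":93},{"ax":0,"ay":0,"az":-2.6,"x":-0.6,"y":-0.9,"z":0,"grip":93},{"ax":0,"ay":0,"az":-3.9,"x":-0.9,"y":-1.4,"z":0,"grip":93},{"ax":0,"ay":0,"az":-5.2,"x":-1.2,"y":-1.9,"z":0,"grip":93},{"ax":0,"ay":0,"az":-5.92,"x":-1.28,"y":-1.96,"z":0,"grip":93}]' && python3 -m inch '[{"ax":0,"ay":0,"az":0,"x":0,"y":0,"z":0,"grip":93},{"ax":0,"ay":0,"az":0,"x":0,"y":0,"z":0,"grip":93}]'
python3 - <<'E'
from h import *
w=read_camera('wrist')
cv2.imwrite('pics/w8.png',w['image'])
print(measure(w,'manifold',[488.8,6.8],np.radians(19.1),tol=150))
go(488.8,6.8,109.1,13.6)
E
```

```text
time_s: 23.15
position: [488.5, 4.9, 140.8]
tcp_rot: [[-0.946, -0.324, 0.0], [-0.324, 0.946, -0.002], [0.0, -0.002, -1.0]]
wrist_force: [-0.2, -0.0, 0.1]
finger_gap: 92.6
grasp_force: 0.0
time_s: 23.35
position: [488.3, 7.5, 140.5]
tcp_rot: [[-0.948, -0.32, 0.0], [-0.32, 0.948, -0.0], [-0.0, -0.0, -1.0]]
wrist_force: [-0.0, -0.1, 0.0]
finger_gap: 92.7
grasp_force: 0.0
(array([488.23,   8.76]), np.float64(17.719630762683334), np.float64(0.965), 0.96)
xyz units [-0.   -0.04  4.23] az (tool z down) -0.059793606401768784 alt 29.94020639359823 q7 1.4830563430172279
```

View pics/w8.png

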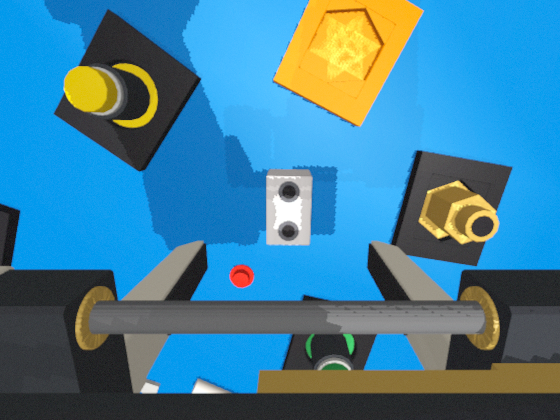

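Wrist view: the union sits in its hexagonal pocket at (458,212). The manifold is at (289,207), square to and centred between the fingers. Gripping.

```bash
python3 -m inch '[{"ax":0,"ay":0,"az":0.1,"x":0,"y":0,"z":1.1,"grip":93},{"ax":0,"ay":0,"az":0.1,"x":0,"y":0,"z":2.3,"grip":93},{"ax":0,"ay":0,"az":0.1,"x":0,"y":0,"z":3.3,"grip":80},{"ax":0,"ay":0,"az":0.1,"x":0,"y":0,"z":4,"grip":70},{"ax":0,"ay":0,"az":0.1,"x":0,"y":0,"z":4.22,"grip":70}]' && python3 -m inch '[{"ax":0,"ay":0,"az":0,"x":0,"y":0,"z":0,"grip":60},{"ax":0,"ay":0,"az":0,"x":0,"y":0,"z":0,"grip":48},{"ax":0,"ay":0,"az":0,"x":0,"y":0,"z":0,"grip":38},{"ax":0,"ay":0,"az":0,"x":0,"y":0,"z":0,"grip":34},{"ax":0,"ay":0,"az":0,"x":0,"y":0,"z":0,"grip":34}]' 30 && python3 -m inch '[{"ax":0,"ay":0,"az":0,"x":0,"y":0,"z":0,"grip":34},{"ax":0,"ay":0,"az":0,"x":0,"y":0,"z":0,"grip":34},{"ax":0,"ay":0,"az":0,"x":0,"y":0,"z":0,"grip":34}]' && python3 -m inch '[{"ax":0,"ay":0,"az":0,"x":0,"y":0,"z":-0.3,"grip":34},{"ax":0,"ay":0,"az":0,"x":0,"y":0,"z":-1,"grip":34},{"ax":0,"ay":0,"az":0,"x":0,"y":0,"z":-2,"grip":34},{"ax":0,"ay":0,"az":0,"x":0,"y":0,"z":-3.2,"grip":34},{"ax":0,"ay":0,"az":0,"x":0,"y":0,"z":-4,"grip":34}]'
python3 - <<'E'
from h import *
go(637.5,-297,87.1,134)
E
```

```text
time_s: 23.95
position: [487.5, 8.2, 11.7]
tcp_rot: [[-0.95, -0.313, -0.003], [-0.313, 0.95, -0.001], [0.003, 0.0, -1.0]]
wrist_force: [0.9, -0.3, 0.3]
finger_gap: 73.4
grasp_force: 0.0
time_s: 24.45
position: [488.9, 7.7, 14.3]
tcp_rot: [[-0.95, -0.312, 0.002], [-0.312, 0.95, 0.0], [-0.002, -0.0, -1.0]]
wrist_force: [-0.6, 0.4, 8.6]
finger_gap: 40.3
grasp_force: 30.0
time_s: 24.75
position: [488.9, 7.7, 14.3]
tcp_rot: [[-0.95, -0.312, 0.002], [-0.312, 0.95, 0.0], [-0.002, -0.0, -1.0]]
wrist_force: [-1.6, 1.1, 7.9]
finger_gap: 40.1
grasp_force: 30.0
time_s: 25.25
position: [488.3, 7.2, 135.9]
tcp_rot: [[-0.95, -0.312, 0.001], [-0.312, 0.95, -0.0], [-0.001, -0.0, -1.0]]
wrist_force: [0.6, -0.9, -4.4]
finger_gap: 39.5
grasp_force: 30.0
xyz units [ -1.56 -11.19   0.07] az (tool z down) 3.513187203330299 alt -26.4868127966697 q7 1.45619628323185
```

```bash
python3 -m inch '[{"ax":0,"ay":0,"az":0.3,"x":-0.1,"y":-0.6,"z":0,"grip":34},{"ax":0,"ay":0,"az":0.7,"x":-0.25,"y":-1.7,"z":0,"grip":34},{"ax":0,"ay":0,"az":1.1,"x":-0.4,"y":-2.9,"z":0,"grip":34},{"ax":0,"ay":0,"az":1.6,"x":-0.6,"y":-4.2,"z":0,"grip":34},{"ax":0,"ay":0,"az":2,"x":-0.8,"y":-5.5,"z":0,"grip":34}]'
python3 - <<'E'
from h import *
go(637.5,-297,87.1,134)
E
```

```text
time_s: 25.75
position: [562.6, -144.3, 132.8]
tcp_rot: [[-0.995, -0.105, -0.001], [-0.105, 0.995, -0.0], [0.001, -0.0, -1.0]]
wrist_force: [1.0, -0.3, -3.1]
finger_gap: 39.7
grasp_force: 30.0
xyz units [-1.95 -5.32 -0.04] az (tool z down) 1.4840475038673755 alt -28.515952496132627 q7 1.5895435936472488
```

```bash
python3 -m inch '[{"ax":0,"ay":0,"az":0.4,"x":-0.45,"y":-1.3,"z":0,"grip":34},{"ax":0,"ay":0,"az":0.8,"x":-0.95,"y":-2.6,"z":0,"grip":34},{"ax":0,"ay":0,"az":1.2,"x":-1.4,"y":-3.9,"z":0,"grip":34},{"ax":0,"ay":0,"az":1.45,"x":-1.8,"y":-4.9,"z":0,"grip":34},{"ax":0,"ay":0,"az":1.5,"x":-1.95,"y":-5.32,"z":0,"grip":34}]' && python3 -m inch '[{"ax":0,"ay":0,"az":0,"x":0,"y":0,"z":0,"grip":34},{"ax":0,"ay":0,"az":0,"x":0,"y":0,"z":0,"grip":34}]'
python3 - <<'E'
from h import *
w=read_camera('wrist')
cv2.imwrite('pics/w9.png',w['image'])
print(measure(w,'nest_manifold',[637.5,-297],np.radians(177),tol=150))
go(637.5,-297,87.1,20.4)
E
```

```text
time_s: 26.25
position: [637.7, -299.2, 132.0]
tcp_rot: [[-0.999, 0.055, -0.001], [0.055, 0.999, -0.002], [0.001, -0.002, -1.0]]
wrist_force: [-0.8, 1.0, -3.5]
finger_gap: 39.8
grasp_force: 30.0
time_s: 26.45
position: [637.2, -293.4, 132.5]
tcp_rot: [[-0.999, 0.049, -0.002], [0.049, 0.999, 0.001], [0.002, 0.001, -1.0]]
wrist_force: [0.3, 0.2, -4.5]
finger_gap: 39.8
grasp_force: 30.0
(array([ 635.64, -294.02]), np.float64(177.38179235536603), np.float64(0.546), 0.8)
xyz units [-0.01 -0.16  3.76] az (tool z down) 0.033034114017037076 alt -29.96696588598296 q7 1.6908235691253506
```

View pics/w9.png

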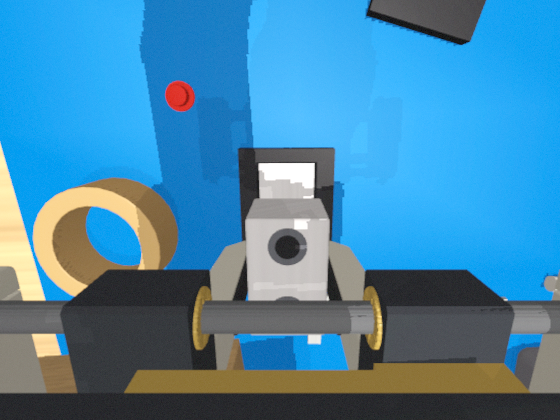

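Wrist view: the grey floor is centred at column 287 in the nest at columns 239–335, and the held block is at columns 247–328, so it is centred and square. Lowering.

```bash
python3 -m inch '[{"ax":0,"ay":0,"az":0,"x":0,"y":-0.02,"z":0.8,"grip":34},{"ax":0,"ay":0,"az":0,"x":0,"y":-0.02,"z":1.9,"grip":34},{"ax":0,"ay":0,"az":0,"x":0,"y":-0.02,"z":2.7,"grip":34},{"ax":0,"ay":0,"az":0,"x":0,"y":-0.02,"z":3.1,"grip":34},{"ax":0,"ay":0,"az":0,"x":0,"y":-0.02,"z":3.2,"grip":34}]' && python3 -m inch '[{"ax":0,"ay":0,"az":0,"x":0,"y":0,"z":0,"grip":34},{"ax":0,"ay":0,"az":0,"x":0,"y":0,"z":0,"grip":34}]' && python3 -c "
from h import *
go(637.3,-296.5,87.1,20.4)
w=read_camera('wrist'); cv2.imwrite('pics/w10.png',w['image'])"
```

```text
time_s: 27.05
position: [637.6, -293.4, 36.3]
tcp_rot: [[-0.999, 0.047, -0.002], [0.047, 0.999, 0.001], [0.002, 0.001, -1.0]]
wrist_force: [0.8, -0.5, -2.8]
finger_gap: 40.1
grasp_force: 30.0
time_s: 27.25
position: [639.1, -294.7, 38.8]
tcp_rot: [[-0.999, 0.049, 0.002], [0.049, 0.999, -0.001], [-0.002, -0.001, -1.0]]
wrist_force: [0.6, 0.0, -3.4]
finger_gap: 39.7
grasp_force: 30.0
xyz units [ 0.06 -0.06  0.61] az (tool z down) 0.019481633272455667 alt -29.98051836672754 q7 1.6581347134329179
```

```bash
python3 -m inch '[{"ax":0,"ay":0,"az":0,"x":0.04,"y":-0.04,"z":0.25,"grip":34},{"ax":0,"ay":0,"az":0,"x":0.04,"y":-0.04,"z":0.45,"grip":34},{"ax":0,"ay":0,"az":0,"x":0.04,"y":-0.04,"z":0.54,"grip":34},{"ax":0,"ay":0,"az":0,"x":0.04,"y":-0.04,"z":0.55,"grip":34},{"ax":0,"ay":0,"az":0,"x":0.04,"y":-0.04,"z":0.55,"grip":34}]' && python3 -m inch '[{"ax":0,"ay":0,"az":0,"x":0,"y":0,"z":0.03,"grip":34},{"ax":0,"ay":0,"az":0,"x":0,"y":0,"z":0.03,"grip":34}]'
```

```text
time_s: 27.8
position: [637.0, -295.7, 20.7]
tcp_rot: [[-0.999, 0.049, -0.0], [0.049, 0.999, 0.0], [0.0, 0.0, -1.0]]
wrist_force: [0.2, 0.3, -3.1]
finger_gap: 39.9
grasp_force: 30.0
time_s: 28.0
position: [637.1, -295.8, 20.5]
tcp_rot: [[-0.999, 0.049, 0.0], [0.049, 0.999, -0.0], [-0.0, -0.0, -1.0]]
wrist_force: [-1.1, 1.1, 0.9]
finger_gap: 40.1
grasp_force: 30.0
```

Floor contact: the part's weight has come off the wrist. Releasing, rising and backing off to look.

```bash
python3 -m inch '[{"ax":0,"ay":0,"az":0,"x":0,"y":0,"z":0,"grip":40},{"ax":0,"ay":0,"az":0,"x":0,"y":0,"z":0,"grip":50},{"ax":0,"ay":0,"az":0,"x":0,"y":0,"z":0,"grip":70},{"ax":0,"ay":0,"az":0,"x":0,"y":0,"z":0,"grip":80},{"ax":0,"ay":0,"az":0,"x":0,"y":0,"z":0,"grip":80}]' && python3 -m inch '[{"ax":0,"ay":0,"az":0,"x":0,"y":0,"z":-0.4,"grip":80},{"ax":0,"ay":0,"az":0,"x":0,"y":0,"z":-1.4,"grip":80},{"ax":0,"ay":0,"az":0,"x":0,"y":0,"z":-2.5,"grip":80},{"ax":0,"ay":0,"az":0,"x":0,"y":0,"z":-3.8,"grip":80},{"ax":0,"ay":0,"az":0,"x":0,"y":0,"z":-5.2,"grip":80}]' && python3 -m inch '[{"ax":0,"ay":0,"az":0,"x":0,"y":1,"z":-1,"grip":80},{"ax":0,"ay":0,"az":0,"x":0,"y":2,"z":-2,"grip":80},{"ax":0,"ay":0,"az":0,"x":0,"y":3,"z":-3,"grip":80},{"ax":0,"ay":0,"az":0,"x":0,"y":4,"z":-3.3,"grip":80},{"ax":0,"ay":0,"az":0,"x":0,"y":5,"z":-3.3,"grip":80}]' && python3 -m inch '[{"ax":0,"ay":0,"az":0,"x":0,"y":0,"z":0,"grip":80},{"ax":0,"ay":0,"az":0,"x":0,"y":0,"z":0,"grip":80}]'
python3 - <<'E'
from h import *
t=read_camera('top'); s=read_camera('scene')
N={'solenoid_yellow':(441.8,-163.5),'solenoid_green':(633.4,105),'hex_union':(446,159.7),'manifold':(637.5,-297),'solenoid_red':(605,260)}
for n,xy in N.items():
    for p in (t,s):
        at=proj(p,np.array([[*xy,25]]))[0]; m,pr=mask_near(p,n,at)
        if m is None: print(n,None); continue
        q,i=fit(p,m,model(n),[*xy,None],0 if 'red' in n else 6,n[:3]!='sol'); print(n,q[:2],np.degrees(q[2])%180,round(i,3))
cv2.imwrite('pics/end.png',np.hstack([cv2.resize(t['image'][90:240,80:480],(800,300),interpolation=cv2.INTER_CUBIC)]))
sc=cv2.resize(s['image'][120:320,110:410],(450,300),interpolation=cv2.INTER_CUBIC)
cv2.imwrite('pics/end.png',np.vstack([cv2.resize(t['image'][90:240,80:480],(800,300),interpolation=cv2.INTER_CUBIC),np.pad(sc,((0,0),(0,350),(0,0)))]))
E
```

```text
time_s: 28.5
position: [637.1, -295.8, 20.1]
tcp_rot: [[-0.999, 0.049, 0.0], [0.049, 0.999, -0.0], [-0.0, -0.0, -1.0]]
wrist_force: [-0.3, 0.3, -0.1]
finger_gap: 67.2
grasp_force: 0.0
time_s: 29.0
position: [636.5, -295.6, 178.0]
tcp_rot: [[-0.999, 0.049, -0.0], [0.049, 0.999, 0.0], [0.0, 0.0, -1.0]]
wrist_force: [0.5, -0.3, -0.8]
finger_gap: 80.1
grasp_force: 0.0
time_s: 29.5
position: [645.0, -144.8, 278.5]
tcp_rot: [[-0.999, 0.049, 0.005], [0.049, 0.999, -0.001], [-0.005, -0.001, -1.0]]
wrist_force: [0.6, -0.1, 1.0]
finger_gap: 80.0
grasp_force: 0.0
time_s: 29.7
position: [644.3, -145.4, 276.0]
tcp_rot: [[-0.999, 0.047, 0.001], [0.047, 0.999, -0.0], [-0.001, -0.0, -1.0]]
wrist_force: [0.5, -0.1, 0.7]
finger_gap: 79.9
grasp_force: 0.0
solenoid_yellow [ 443.71 -164.15] 5.017409622810822 0.938
solenoid_yellow [ 443.59 -163.37] 179.1521564526938 0.931
solenoid_green None
solenoid_green [633.19 102.02] 1.1539249776400615 0.908
hex_union [445.8  160.98] 8.144553774344246 0.936
hex_union [443.98 157.79] 13.220710286699248 0.886
manifold [ 638.02 -297.04] 175.71919020972172 0.941
manifold [ 637.67 -299.7 ] 179.44113066101764 0.93
solenoid_red [604.68 260.62] 4.794223759740694 0.891
solenoid_red [605.01 259.31] 2.8353198827904804 0.946
```

View pics/end.png

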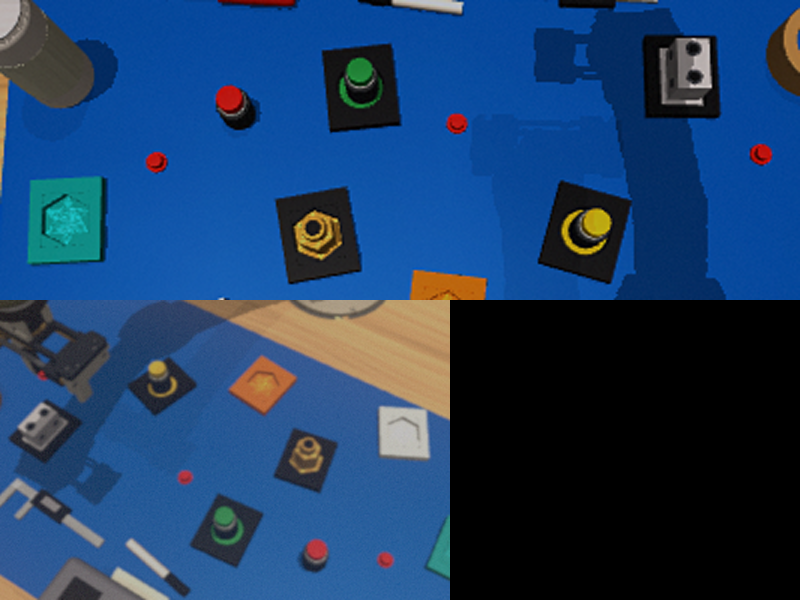

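The final crops show all four parts upright in their matching pockets: yellow (595,228), green (360,78), union (318,232) and manifold (688,70). Each fits within about 3 mm of its nest centre. The red solenoid still stands at (235,105) and the gripper is clear, so I'm handing in.

```bash
python3 -c "
from rig import robot
print(robot.hand_in())"
```

```text
the job is handed in; nothing more can be done
None
```

All four parts are seated upright in their matching nests, the red-capped solenoid was left standing where it was, and the job is handed in at about 30 s of robot time.

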